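Turn the trolley wheel until its valve is at the top

TASK

The leaning trolley wheel on the stand has to be pumped up: turn it, either way round, by gently pushing its spokes with the fingertips, going from spoke to spoke as needed, until the valve stem stands at the very top of the wheel, straight up from the axle, then let go. Push only on the spokes and keep off the tyre, its rim and the valve, because the tyre has just been glued; do not fling the wheel round. Leave the spray can, the jar and the spanner where they are.

Things in the scene. Friction and masses are not known exactly. Their poses are not given: they have to be found in the camera images.
- axle: Fixed axle. Origin: wheel centre, 180 mm above the bench. Axes fixed to the stand, not turning: x points up along the leaning wheel face from the axle to the top of the wheel (the wheel leans 40 degrees back from vertical, away from the robot), y level, to the left as the robot sees it, z square out of the wheel's face, towards the robot and 40 degrees up.
- stand: Fixed stand; origin under the wheel's centre, on the bench; base plate 390 x 200 mm. In front of the wheel a level bar, 14 mm thick, runs along the axle's y axis at x = 0, z = 38 mm, and stops a finger passing between the wheel's upper and lower halves. It ends on posts (22 x 16 mm) at y = -178 and +178 mm, no higher than 12 mm above the bar. Rear post 50 mm behind the wheel's centre.
- wheel (a joint): Turning angle of the wheel about the axle's z axis, rad: 0 when the valve is at the top; positive is anticlockwise as the robot sees the face (top goes to the left, +y). Turns freely many times round either way; a stiff bearing (0.2 N m, about 4 N on a spoke at 50 mm from the axle) keeps it where it is left.
- spokes: Five flat straight spokes, 14 mm wide, 9 mm thick, centred on the wheel's mid-plane (axle z = 0), from the hub (24 mm radius, 44 mm long) to the rim (113 mm radius); gaps open right through. Origin: wheel centre; its x axis points to the valve, z is the axle's z; it turns with the wheel. Spokes lie at 36, 108, 180, 252 and 324 degrees from x: the valve is midway between two.
- tyre: Black rubber tyre (302 mm outside diameter, 34 mm thick) on an aluminium rim (26 mm wide, 113 mm inside radius), with the valve; turns with the wheel. Not to be pushed. Origin at the wheel's centre, same axes as the spokes.
- valve (a point): Middle of the valve stem: a short stub, 24 mm long and 8 to 12 mm thick, black foot, brass stem, black cap, that sticks out of the inside of the rim towards the hub, from 113 to 89 mm radius. This point is 100 mm from the axle.
- spray: Grey spray can, 52 mm across and 150 mm high, standing on the bench beside the stand; origin at the centre of its underside. Leave alone.
- jar: Amber glass jar with lid, 60 mm across and 75 mm high, standing on the bench beside the stand; origin at the centre of its underside. Leave alone.
- spanner: Steel spanner 160 mm long lying flat on the bench in front of the stand, along its own x axis; origin at its middle, on the bench. Leave alone.

How it is judged:
By the outcome, as a careful person would: the job done as asked, in the order asked, and still so for the second after the job is handed in, with the robot touching nothing.
It also fails if it takes over 48 s, if anything falls off the work surface, if the arm or the gripper's body presses on something with over 40 N, if the wrist force passes 120 N, or if a joint passes its speed limit or range.

ROBOT

A 6-joint arm with a two-finger parallel gripper is mounted at the origin on the work surface. World frame = base frame: x ahead of the robot, y to its left, z up, the work surface at z = 0. Lengths are in m, angles in rad, forces in N, time in s.
With the tool pointing down it reaches from about 0.35 to 0.775 m from the base axis. Payload 7.3 kg.
Tool frame: the origin (TCP) lies midway between the tips of the shut fingers; the grasp point (between the pads) lies 19 mm behind it; x points along the fingers, z is the direction in which the jaws open and shut, and the axes are right-handed (so a half turn about x gives the same grasp; the last joint's range is limited). The gripper opens to 92 mm and grips with 3 to 60 N. Pads are 19 mm wide; open, the fingers measure 130 mm over their backs; the gripper's body (75 mm by 190 mm) begins 47 mm behind the grasp point.
Start: joints at [1.048, 0.342, 1.524, -0, 1.275, -0.146], TCP at [0.193, 0.488, 0.227] pointing down, gripper open.
Joint ranges: [-2.53, 2.53], [-0.77, 2.02], [0.04, 2.7], [-1, 4.14], [0.28, 2.66], [-3.11, 3.11]. Speed limits (rad/s): [2.57, 2.57, 3.14, 3.14, 3.14, 3.14].

INTERFACE

Orientations are given as [roll, pitch, yaw] about the fixed x, y, z axes, in that order (R = Rz(yaw) Ry(pitch) Rx(roll)).
In Python, from cell import observe, cams, robot gives the robot as it stands.
- The arm moves only by the tool jog_arm, never from a script. Its argument "plan" is one flat list of numbers, 7 for each row, row after row: the turn, a rotation vector about the tool's x, y, z in degrees, then the shift along the tool's x, y, z in cm, then the opening, from -1 (shut) to 1 (fully open). In form: [ax, ay, az, x, y, z, jaw, ax, ay, az, x, y, z, jaw, ...]. A call has 1 to 10 rows; each row is the pose to reach, as a shift and turn from the pose commanded when the call began, along the tool's axes at that moment; what a row does not reach only later rows make up. A row lasts 1/10 s, in which the tool goes at most 50 mm and 8.59 degrees, less where a joint would pass 70% of its speed; a pose out of reach is approached as far as the arm can. A call with a gripper value outside its range is refused whole. The fingers move at their own pace and stop on an object; "newtons" is the grip in N (left out, the last holds). Time passes only in rows, so rows that repeat a pose let the fingers close. It gives the time, the measured TCP pose, the force and the opening at its end, in the units of the state.
- observe(): the state, without advancing time (a new reading comes with each control period).
- cams.read_camera(name): name is "side" or "top" or "wrist"; returns a dict with "image" (400x640x3 uint8, red, green, blue), "fov_y" (degrees; the focal length in pixels is half the picture's height over the tangent of half this angle, whatever the lens; pixels are square), "cx", "cy" (the principal point, pixels), "T" (4x4, takes a point from camera to world coordinates). Camera axes: x right, y down, z forward; pixel columns grow to the right and rows downward; lengths in m; the calibration is good to about 2 mm. A picture is of the moment at which its call begins. There is no depth.
- robot.hand_in(): hands the job in, once; it reports no verdict.
The state is a dict: "time": time; "qpos": joint angles; "qvel": joint speeds; "joint_efforts": joint torques, N m; "tool_pos": TCP position; "tool_rot": TCP orientation; "contact_force": force on the tool from outside, world axes, zero at the start; "torque": the same for the moment, N m; "opening": finger opening in m.
Only numpy, scipy, OpenCV 4.12 (cv2) and the standard library are available. Lean on these libraries where they do the work, as an engineer would, in place of code of your own. Each camera call takes 0.05 s, during which the arm holds its last target.

## Working session

There is one attempt and no reset: what is moved stays moved. The work goes in short steps, Python scripts to look and compute and a tool call to move; the robot and the scene stay as the last step left them, time stands still between calls to the robot, and variables do not carry over. Pictures are saved under pics/ and viewed, and the job is handed in when it is done.

Besides the shell and the picture viewer there is one more tool, called after "Call:" in YAML: its name, and indented under it one key for each argument. jog_arm: Moves the arm, as the interface text tells. Its arguments: {"type":"object","properties":{"plan":{"type":"array"},"newtons":{"type":"number"}},"required":["plan"]}

```bash
ls; mkdir -p pics; python3 - <<'E'
from cell import observe, cams, robot
import cv2, numpy as np
print(observe())
for n in ["side","top","wrist"]:
    c=cams.read_camera(n); cv2.imwrite(f"pics/a_{n}.png",c["image"][:,:,::-1])
    np.savez(f"pics/a_{n}.npz",**c)
    print(n,c["fov_y"],c["cx"],c["cy"],np.round(c["T"],3).tolist())
E
```

```text
pics
{'time': 0.0, 'qpos': array([ 1.04798783e+00,  3.42741922e-01,  1.52499059e+00, -5.21290205e-05,
        1.27537539e+00, -1.46019016e-01]), 'qvel': array([3.12242156e-05, 8.06767037e-04, 8.18367013e-04, 1.10763387e-03,
       6.83511432e-04, 4.44593375e-04]), 'joint_efforts': array([ 1.11360721e-03, -4.31242275e+01, -2.44226611e+01,  7.17166322e-02,
        5.59272291e-02, -1.44762357e-04]), 'tool_pos': array([0.19297357, 0.4878286 , 0.22604421]), 'tool_rot': array([ 3.02845914,  1.56928026, -2.0607041 ]), 'contact_force': array([-0.36511495,  0.50848901,  0.18611514]), 'torque': array([0.00884861, 0.01905218, 0.00892165]), 'opening': 0.09155945478720935}
side 44.43150513532748 318.3313131156439 200.1930317796759 [[0.983, -0.126, 0.132, 0.382], [-0.182, -0.716, 0.674, -0.888], [0.01, -0.687, -0.727, 1.164], [0.0, 0.0, 0.0, 1.0]]
top 53.23721981414383 328.37421367585887 193.3930433533069 [[-0.008, -0.987, 0.162, 0.408], [-1.0, 0.01, 0.011, 0.019], [-0.013, -0.161, -0.987, 1.06], [0.0, 0.0, 0.0, 1.0]]
wrist 61.8728615475778 325.50791972958734 199.94722244464174 [[0.367, 0.894, 0.256, 0.124], [0.93, -0.352, -0.103, 0.516], [-0.002, 0.276, -0.961, 0.384], [0.0, 0.0, 0.0, 1.0]]
```

View pics/a_side.png

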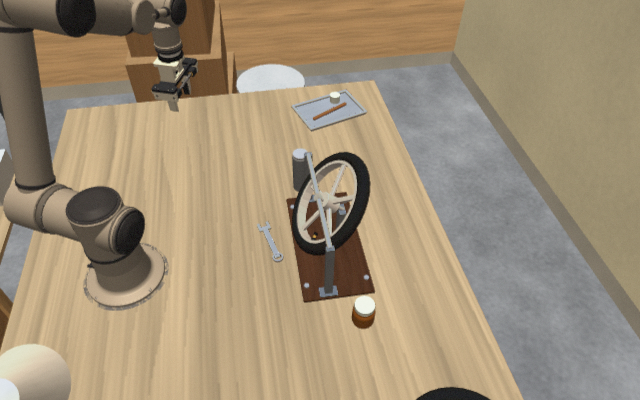

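View pics/a_top.png

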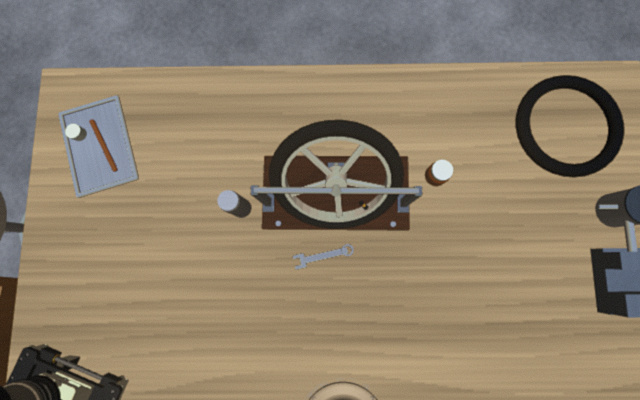

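View pics/a_wrist.png

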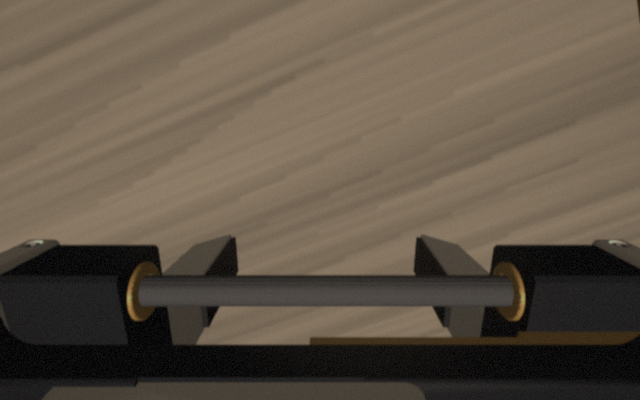

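```bash
python3 - <<'E'
import cv2
a=cv2.imread("pics/a_top.png")[110:240,210:460]; cv2.imwrite("pics/b_top.png",cv2.resize(a,None,fx=3.2,fy=3.2,interpolation=cv2.INTER_CUBIC))
a=cv2.imread("pics/a_side.png")[140:310,270:390]; cv2.imwrite("pics/b_side.png",cv2.resize(a,None,fx=3.5,fy=3.5,interpolation=cv2.INTER_CUBIC))
E
```

```text
(no output)
```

View pics/b_top.png

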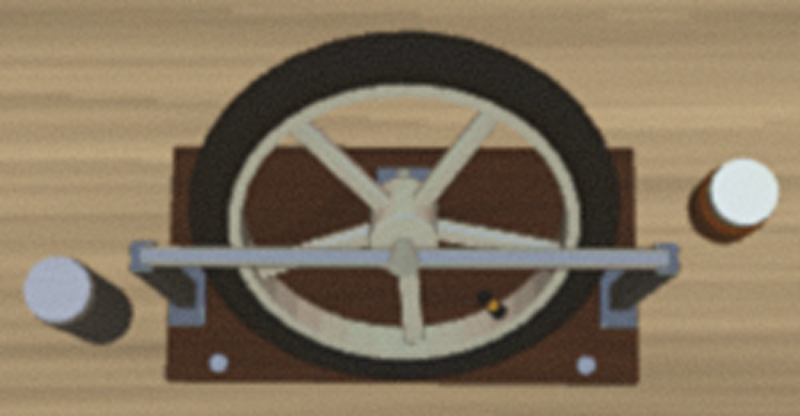

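View pics/b_side.png

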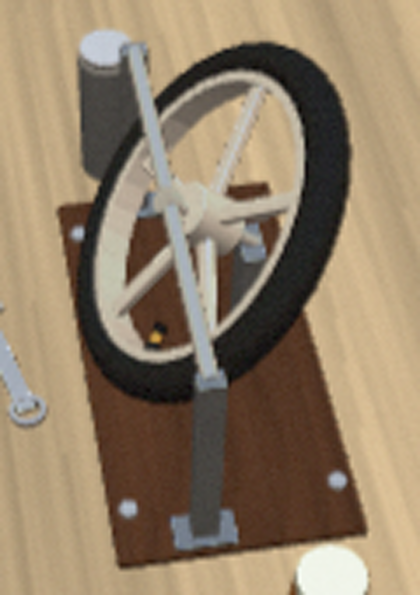

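```bash
cat > h.py <<'E'
import numpy as np, cv2
def load(f): return dict(np.load(f))
def ray(c,u,v):
    f=200/np.tan(np.radians(float(c["fov_y"]))/2)
    d=np.array([(u-c["cx"])/f,(v-c["cy"])/f,1.]); T=c["T"]
    d=T[:3,:3]@d; return T[:3,3],d/np.linalg.norm(d)
def proj(c,p):
    f=200/np.tan(np.radians(float(c["fov_y"]))/2); T=c["T"]
    q=T[:3,:3].T@(np.array(p)-T[:3,3]); return np.array([f*q[0]/q[2]+c["cx"],f*q[1]/q[2]+c["cy"]])
def onz(c,u,v,z):
    o,d=ray(c,u,v); return o+d*(z-o[2])/d[2]
def onplane(c,u,v,p,n):
    o,d=ray(c,u,v); return o+d*np.dot(p-o,n)/np.dot(d,n)
def tri(r1,r2):
    A=np.zeros((3,3));b=np.zeros(3)
    for o,d in (r1,r2):
        P=np.eye(3)-np.outer(d,d);A+=P;b+=P@o
    p=np.linalg.solve(A,b); return p,[np.linalg.norm((np.eye(3)-np.outer(d,d))@(p-o)) for o,d in (r1,r2)]
E
python3 - <<'E'
from h import *
t=load("pics/a_top.npz");s=load("pics/a_side.npz")
T=lambda u,v:(u/3.2+210-.3,v/3.2+110-.3)
S=lambda u,v:(u/3.5+270-.3,v/3.5+140-.3)
for n,a,b in [("L",(142,257),(133,50)),("R",(669,260),(212,380)),("valve",(490,303),(157,335))]:
    print(n,tri(ray(t,*T(*a)),ray(s,*S(*b))))
print("corners",[onz(t,*T(*a),.012).round(4) for a in [(174,148),(633,149),(638,383),(166,381)]])
print("cornersS",[onz(s,*S(*a),.012).round(4) for a in [(57,207),(268,182),(367,533),(119,567)]])
print("spray top",onz(t,*T(58,290),.15),"jar",onz(t,*T(744,192),.075))
print("spanner",onz(t,300,262,0.005),onz(t,350,249,.005))
E
```

```text
L (array([0.55803289, 0.19120212, 0.20525392]), [np.float64(0.0008269122459606515), np.float64(0.0008269122459606715)])
R (array([ 0.55284126, -0.16607207,  0.20730821]), [np.float64(0.0017362783072937232), np.float64(0.0017362783072936653)])
valve (array([ 0.53537022, -0.05100721,  0.12251937]), [np.float64(0.0009456130710965417), np.float64(0.0009456130710968345)])
corners [array([0.6842, 0.2049, 0.012 ]), array([ 0.6789, -0.1825,  0.012 ]), array([ 0.4822, -0.1787,  0.012 ]), array([0.4873, 0.208 , 0.012 ])]
cornersS [array([0.4885, 0.2043, 0.012 ]), array([0.6884, 0.2022, 0.012 ]), array([ 0.68  , -0.1884,  0.012 ]), array([ 0.483 , -0.1844,  0.012 ])]
spray top [0.54326752 0.26258219 0.15      ] jar [ 0.62686368 -0.25597488  0.075     ]
spanner [0.4003437 0.1071793 0.005    ] [ 0.43282509 -0.0236875   0.005     ]
```

```bash
cat >> h.py <<'E'
from scipy.spatial.transform import Rotation as Rn
C=np.array([.584,.0122,.18]); YAW=-.014
c40,s40=np.cos(np.radians(40)),np.sin(np.radians(40))
A=Rn.from_euler('z',YAW).as_matrix()@np.array([[s40,0,-c40],[0,1,0],[c40,0,s40]])  # columns x,y,z axle
def w(p): return C+A@np.array(p)/1000
def ax(P): return A.T@(np.array(P)-C)*1000
def toolR(sgn=1,roll=0):
    x=-A[:,2]; z=sgn*A[:,1]; y=np.cross(z,x)
    return Rn.from_matrix(np.c_[x,y,z])*Rn.from_euler('x',roll,degrees=True)
def rel(st,p,R):
    R0=Rn.from_euler('xyz',st["tool_rot"])
    return np.degrees((R0.inv()*R).as_rotvec()).round(1), (R0.inv().apply(w(p)-st["tool_pos"])*100).round(2)
E
python3 - <<'E'
from h import *
from cell import observe
st=observe();R0=Rn.from_euler('xyz',st["tool_rot"]);print(R0.as_matrix().round(2))
t=load("pics/a_wrist.npz"); print("cam in tool",R0.inv().apply(t["T"][:3,3]-st["tool_pos"]).round(3))
for s in (1,-1):
    print(s,rel(st,(32,-62,100),toolR(s)), toolR(s).as_matrix().round(2).tolist())
print("valve chk",ax([.5354,-.0510,.1225]))
E
```

```text
[[-0.   -0.93  0.37]
 [-0.    0.37  0.93]
 [-1.    0.   -0.  ]]
cam in tool [-0.158  0.075  0.001]
1 (array([-19.4,  -9.1, -49.5]), array([ -4.22, -50.82, -37.64])) [[0.77, -0.64, 0.01], [-0.01, 0.01, 1.0], [-0.64, -0.77, -0.0]]
-1 (array([145.6, -67.9,  12.5]), array([ -4.22, -50.82, -37.64])) [[0.77, 0.64, -0.01], [-0.01, -0.01, -1.0], [-0.64, 0.77, 0.0]]
valve chk [-74.71525199 -63.87418427  -0.41195006]
```

Call:
jog_arm:
  plan: [-19.4, -9.1, -49.5, -4.2, -50.8, -37.6, -1, -19.4, -9.1, -49.5, -4.2, -50.8, -37.6, -1, -19.4, -9.1, -49.5, -4.2, -50.8, -37.6, -1, -19.4, -9.1, -49.5, -4.2, -50.8, -37.6, -1, -19.4, -9.1, -49.5, -4.2, -50.8, -37.6, -1, -19.4, -9.1, -49.5, -4.2, -50.8, -37.6, -1, -19.4, -9.1, -49.5, -4.2, -50.8, -37.6, -1, -19.4, -9.1, -49.5, -4.2, -50.8, -37.6, -1, -19.4, -9.1, -49.5, -4.2, -50.8, -37.6, -1, -19.4, -9.1, -49.5, -4.2, -50.8, -37.6, -1]
  newtons: 20

```text
time: 1.15
tool_pos: [0.423, 0.1103, 0.2843]
tool_rot: [-1.581, 0.721, -0.034]
contact_force: [-0.1, 0.7, 0.8]
opening: 0.0165
```

```bash
python3 - <<'E'
from h import *
from cell import observe
st=observe();print(ax(st["tool_pos"]),st["qpos"].round(2),st["qvel"].round(2))
print(rel(st,(32,-62,100),toolR(1)))
E
```

```text
[-24.46751894  95.88166913 191.44773833] [ 0.21 -0.21  2.28 -0.68  0.3  -0.75] [-0.62 -0.08 -0.19  1.83 -0.04 -2.19]
(array([-0.2, -0.8, -1.3]), array([  9.25,  -5.9 , -15.63]))
```

Call:
jog_arm:
  plan: [-0.2, -0.8, -1.3, 4, -5.9, -15.6, -1, -0.2, -0.8, -1.3, 6, -5.9, -15.6, -1, -0.2, -0.8, -1.3, 9.2, -5.9, -15.6, -1, -0.2, -0.8, -1.3, 9.2, -5.9, -15.6, -1, -0.2, -0.8, -1.3, 9.2, -5.9, -15.6, -1, -0.2, -0.8, -1.3, 9.2, -5.9, -15.6, -1, -0.2, -0.8, -1.3, 9.2, -5.9, -15.6, -1, -0.2, -0.8, -1.3, 9.2, -5.9, -15.6, -1]

```text
time: 1.95
tool_pos: [0.4631, 0.0267, 0.2712]
tool_rot: [-1.548, 0.733, 0.024]
contact_force: [1.3, -0.1, 0.1]
opening: 0.0004
```

```bash
python3 - <<'E'
from h import *
from cell import observe,cams
st=observe();print(st["time"],ax(st["tool_pos"]),st["qpos"].round(2),st["qvel"].round(2),st["opening"])
print(rel(st,(32,-62,100),toolR(1)))
for n in ["side","wrist"]:
    c=cams.read_camera(n); cv2.imwrite(f"pics/c_{n}.png",c["image"][:,:,::-1]); np.savez(f"pics/c_{n}.npz",**c)
a=cv2.imread("pics/c_side.png")[60:320,150:450]; cv2.imwrite("pics/c2.png",cv2.resize(a,None,fx=2.3,fy=2.3))
E
```

```text
1.95 [ -7.98862594  12.83535925 151.36480905] [-0.25 -0.17  2.29  0.8   0.28 -2.51] [-0.55  0.28 -0.05  1.84 -0.01 -2.18] 0.00038441976097331273
(array([ 0.1,  1.6, -2. ]), array([ 4.78, -4.16, -7.63]))
```

View pics/c2.png

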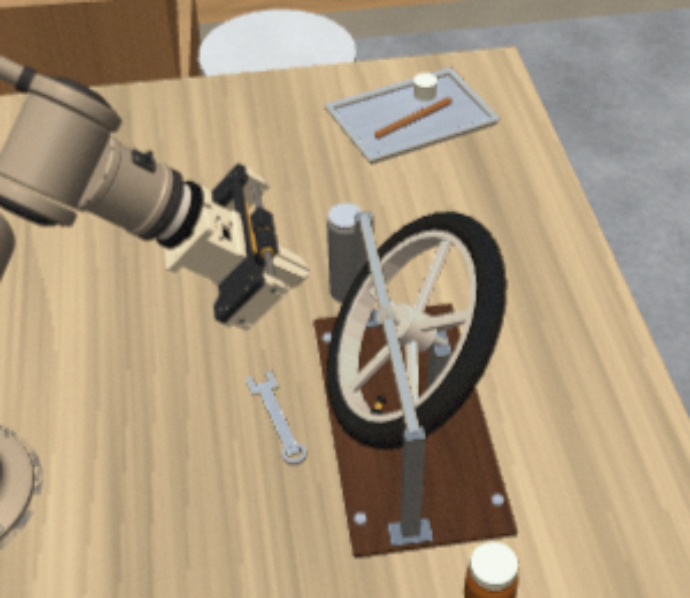

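View pics/c_wrist.png

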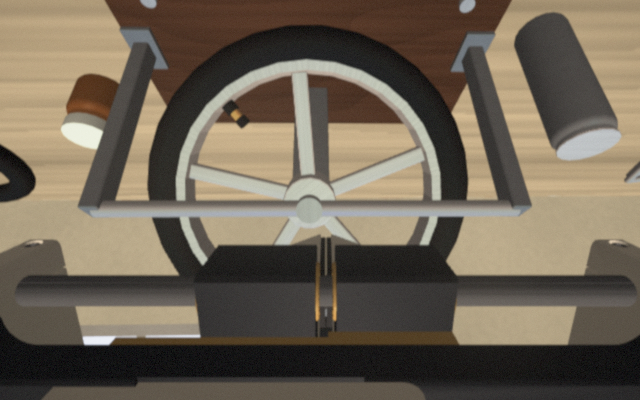

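```bash
cat > k.py <<'E'
import numpy as np
from scipy.optimize import least_squares
from h import *
D=[([1.04798783,.342741922,1.52499059,0,1.27537539,-.146019],[.19297357,.4878286,.22604421],[3.02845914,1.56928026,-2.0607041])]
def fk(q,p):
    h,L1,L2,L3,a,b=p
    R=Rn.from_euler('z',q[0]); up=np.array([0,0,1.])
    R2=R*Rn.from_euler('y',q[1]); R3=R2*Rn.from_euler('y',q[2])
    P=R.apply([a,0,h])+R2.apply([0,0,L1])+R3.apply([b,0,L2])
    R4=R3*Rn.from_euler('z',q[3]); R5=R4*Rn.from_euler('y',q[4]); R6=R5*Rn.from_euler('z',q[5])
    return P+R5.apply([0,0,L3]),R6
E
python3 - <<'E'
from k import *
from cell import observe
st=observe(); np.save("st3.npy",np.r_[st["qpos"],st["tool_pos"],st["tool_rot"]])
# orientation check
for q,P,r in [D[0],(st["qpos"],0,st["tool_rot"])]:
    M=Rn.from_euler('xyz',r).as_matrix(); F=fk(q,[0]*6)[1].as_matrix()
    print((F.T@M).round(2))
Q=[(D[0][0],D[0][1]),([.21,-.21,2.28,-.68,.3,-.75],[.423,.1103,.2843]),(st["qpos"],st["tool_pos"])]
f=lambda p:np.concatenate([fk(q,p)[0]-P for q,P in Q])
s=least_squares(f,[.3,.4,.4,.25,0,0]);print(s.x.round(3),s.fun.round(4), np.linalg.svd(s.jac)[1])
E
```

```text
[[ 0.  0. -1.]
 [-0.  1.  0.]
 [ 1.  0.  0.]]
[[-0.  0. -1.]
 [-0.  1.  0.]
 [ 1.  0. -0.]]
[ 0.216  0.517  0.392  0.325 -0.018  0.039] [ 0.0662 -0.0381 -0.0002  0.0168 -0.0783  0.0012 -0.0187 -0.0726 -0.001 ] [3.32940343 2.52113553 0.69263668 0.26923264 0.07724815 0.02737483]
```

```bash
cat >> k.py <<'E'
def fk(q,p):
    h,L1,L2,L3,a,d=p
    R=Rn.from_euler('z',q[0])
    R2=R*Rn.from_euler('y',q[1]); R3=R2*Rn.from_euler('y',q[2])
    P=R.apply([0,d,h])+R2.apply([0,0,L1])+R3.apply([0,a,L2])
    R4=R3*Rn.from_euler('z',q[3]); R5=R4*Rn.from_euler('y',q[4]); R6=R5*Rn.from_euler('z',q[5])
    return P+R5.apply([0,a*0,L3]),R6*Rn.from_matrix([[0,0,-1],[0,1,0],[1,0,0]])
E
python3 - <<'E'
from k import *
v=np.load("st3.npy")
Q=[(D[0][0],D[0][1]),([.21,-.21,2.28,-.68,.3,-.75],[.423,.1103,.2843]),(v[:6],v[6:9])]
def fk2(q,p):
    # offset e after wrist rotation in R4 frame
    P,_=fk(q,np.r_[p[:4],0,p[4]])
    R4=Rn.from_euler('z',q[0])*Rn.from_euler('y',q[1]+q[2])*Rn.from_euler('z',q[3])
    return P+R4.apply([0,p[5],0])
f=lambda p:np.concatenate([fk2(q,p)-P for q,P in Q])
s=least_squares(f,[.3,.4,.4,.25,0,0]);print(s.x.round(3),s.fun.round(4))
E
```

```text
[ 0.153  0.522  0.36   0.313  0.077 -0.   ] [-0.0007  0.0003  0.0003 -0.0011 -0.0009  0.0008  0.0012 -0.0005 -0.0011]
```

```bash
cat >> k.py <<'E'
P0=[.153,.522,.36,.313,0,.077]
lo=np.array([-2.53,-.77,.04,-1,.28,-3.11]);hi=np.array([2.53,2.02,2.7,4.14,2.66,3.11])
def ik(P,R,q0):
    def f(q):
        p,r=fk(q,P0); return np.r_[(p-P)*5,(r.inv()*R).as_rotvec()]
    s=least_squares(f,np.clip(q0,lo+.01,hi-.01),bounds=(lo,hi)); return s.x,np.abs(s.fun).max()
def toolP(pitch,sgn=1,roll=0):
    # tool x pitched 'pitch' deg below level, jaws level
    fw=np.array([np.cos(YAW),np.sin(YAW),0]); p=np.radians(pitch)
    x=np.cos(p)*fw-np.sin(p)*np.array([0,0,1.]); z=sgn*A[:,1]; y=np.cross(z,x)
    return Rn.from_matrix(np.c_[x,y,z])*Rn.from_euler('x',roll,degrees=True)
E
python3 - <<'E'
from k import *
for pitch in (40,48,55,60,65):
  for p in [(32,-62,100),(32,-62,-8),(45,15,-8),(60,15,-8),(45,0,100)]:
    best=[]
    for s in (1,-1):
      for q4 in (0,3.14):
        for q6 in (-1.57,1.57):
          q,e=ik(w(p),toolP(pitch,s),[0,.4,1.6,q4,.6,q6]); 
          if e<2e-3: best.append((s,q.round(2).tolist()))
    print(pitch,p,best)
E
```

```text
40 (32, -62, 100) [(1, [-0.43, -0.03, 2.21, 1.17, 0.34, -2.99]), (1, [-0.43, -0.03, 2.21, 1.17, 0.34, -2.99]), (1, [-0.43, -0.03, 2.21, 1.17, 0.34, -2.99]), (-1, [-0.43, -0.03, 2.21, 1.17, 0.34, 0.15]), (-1, [-0.43, -0.03, 2.21, 1.17, 0.34, 0.15]), (-1, [-0.43, -0.03, 2.21, 1.17, 0.34, 0.15])]
40 (32, -62, -8) []
40 (45, 15, -8) []
40 (60, 15, -8) []
40 (45, 0, 100) []
48 (32, -62, 100) [(1, [-0.39, -0.01, 2.08, 0.61, 0.44, -2.41]), (1, [-0.39, -0.01, 2.08, 0.61, 0.44, -2.41]), (1, [-0.39, -0.01, 2.08, 0.61, 0.44, -2.41]), (-1, [-0.39, -0.01, 2.08, 0.61, 0.44, 0.73]), (-1, [-0.39, -0.01, 2.08, 0.61, 0.44, 0.73]), (-1, [-0.39, -0.01, 2.08, 0.61, 0.44, 0.73])]
48 (32, -62, -8) []
48 (45, 15, -8) []
48 (60, 15, -8) []
48 (45, 0, 100) [(1, [-0.19, -0.0, 2.05, 0.31, 0.39, -1.99]), (1, [-0.19, -0.0, 2.05, 0.31, 0.39, -1.99]), (1, [-0.19, -0.0, 2.05, 0.31, 0.39, -1.99]), (-1, [-0.19, -0.0, 2.05, 0.31, 0.39, 1.15]), (-1, [-0.19, -0.0, 2.05, 0.31, 0.39, 1.15]), (-1, [-0.19, -0.0, 2.05, 0.31, 0.39, 1.15])]
55 (32, -62, 100) [(1, [-0.35, 0.03, 1.97, 0.35, 0.59, -2.15]), (1, [-0.35, 0.03, 1.97, 
[... 3183 characters left out ...]
, -8) [(1, [-0.1, 0.31, 1.72, 0.06, 0.68, -1.69]), (1, [-0.1, 0.31, 1.72, 0.06, 0.68, -1.69]), (1, [-0.1, 0.31, 1.72, 0.06, 0.68, -1.69]), (-1, [-0.1, 0.31, 1.72, 0.06, 0.68, 1.45]), (-1, [-0.1, 0.31, 1.72, 0.06, 0.68, 1.45])]
65 (60, 15, -8) [(1, [-0.1, 0.32, 1.67, 0.05, 0.72, -1.69]), (1, [-0.1, 0.32, 1.67, 0.05, 0.72, -1.69]), (1, [-0.1, 0.32, 1.67, 0.05, 0.72, -1.69]), (-1, [-0.1, 0.32, 1.67, 0.05, 0.72, 1.45]), (-1, [-0.1, 0.32, 1.67, 0.05, 0.72, 1.45])]
65 (45, 0, 100) [(1, [-0.16, 0.1, 1.78, 0.08, 0.83, -1.75]), (1, [-0.16, 0.1, 1.78, 0.08, 0.83, -1.75]), (1, [-0.16, 0.1, 1.78, 0.08, 0.83, -1.75]), (-1, [-0.16, 0.1, 1.78, 0.08, 0.83, 1.39]), (-1, [-0.16, 0.1, 1.78, 0.08, 0.83, 1.39])]
```

```bash
python3 - <<'E'
import cv2
a=cv2.imread("pics/c_side.png")[120:210,210:300]; cv2.imwrite("pics/c3.png",cv2.resize(a,None,fx=6,fy=6,interpolation=cv2.INTER_CUBIC))
from k import *
from cell import observe
st=observe()
print(rel(st,(32,-62,90),toolP(60)))
E
```

```text
(array([ 0.3,  1.5, 18. ]), array([ 5.73, -4.17, -7.53]))
```

View pics/c3.png

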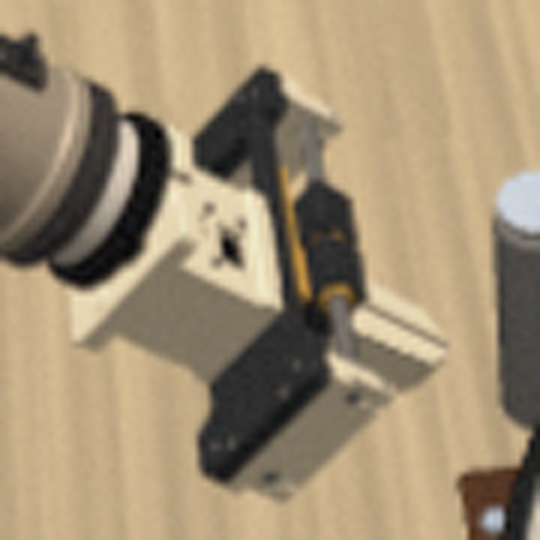

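Call:
jog_arm:
  plan: [0, 0, 8, 1, -4.2, -4, -1, 0.3, 1.5, 18, 3, -4.2, -7.5, -1, 0.3, 1.5, 18, 5.7, -4.2, -7.5, -1, 0.3, 1.5, 18, 5.7, -4.2, -7.5, -1, 0.3, 1.5, 18, 5.7, -4.2, -7.5, -1, 0.3, 1.5, 18, 5.7, -4.2, -7.5, -1, 0.3, 1.5, 18, 5.7, -4.2, -7.5, -1]

```text
time: 2.75
tool_pos: [0.5331, -0.0463, 0.2636]
tool_rot: [-1.571, 1.047, -0.012]
contact_force: [-0.3, -0.5, 0.5]
opening: 0.0001
```

```bash
cat > s.py <<'E'
import sys
from k import *
from cell import observe
def axt(st):
    R=Rn.from_euler('xyz',st["tool_rot"]).as_matrix(); return ax(st["tool_pos"]).round(1),(A.T@R[:,0]).round(3),(A.T@R[:,2]).round(3)
def step(target,pitch=60):
    st=observe();print(round(st["time"],2),*axt(st),"q",st["qpos"].round(2),"v",np.abs(st["qvel"]).max().round(3),"F",(A.T@st["contact_force"]).round(1))
    for t in target: print(t,*rel(st,t,toolP(pitch)))
E
python3 - <<'E'
from s import *
step([(32,-62,90),(32,-62,30),(32,-62,-10)])
E
```

```text
2.75 [ 31.9 -59.2  92.1] [-0.342  0.001 -0.94 ] [-0.002  1.     0.002] q [-0.32  0.07  1.89  0.24  0.69 -2.03] v 0.009 F [ 0.2 -0.5  0.6]
(32, -62, 90) [0.1 0.1 0. ] [ 0.2  -0.08 -0.28]
(32, -62, 30) [0.1 0.1 0. ] [ 5.83 -2.13 -0.3 ]
(32, -62, -10) [0.1 0.1 0. ] [ 9.59 -3.5  -0.3 ]
```

Call:
jog_arm:
  plan: [0.1, 0.1, 0, 2.5, -1, -0.6, -1, 0.1, 0.1, 0, 5.8, -2.1, -0.6, -1, 0.1, 0.1, 0, 7, -2.6, -0.6, -1, 0.1, 0.1, 0, 8.4, -3.1, -0.6, -1, 0.1, 0.1, 0, 9.6, -3.5, -0.6, -1, 0.1, 0.1, 0, 9.6, -3.5, -0.6, -1, 0.1, 0.1, 0, 9.6, -3.5, -0.6, -1]

```text
time: 3.45
tool_pos: [0.612, -0.0538, 0.1977]
tool_rot: [-1.571, 1.048, -0.015]
contact_force: [-0.1, -0.4, -0.6]
opening: 0.0002
```

```bash
cat > look.py <<'E'
import sys
from s import *
from cell import cams
n=sys.argv[1]
out=[]
for v,(y0,y1,x0,x1) in [("top",(110,240,230,450)),("side",(130,260,250,400))]:
    c=cams.read_camera(v); np.savez(f"pics/{n}_{v}.npz",**c); cv2.imwrite(f"pics/{n}_{v}.png",c["image"][:,:,::-1])
    a=c["image"][y0:y1,x0:x1,::-1]; out.append(cv2.resize(a,None,fx=2.1,fy=2.1,interpolation=cv2.INTER_CUBIC))
cv2.imwrite(f"pics/{n}.png",np.hstack(out))
E
python3 look.py d; python3 - <<'E'
from s import *
step([])
def th(x0,y,hy,hx=10.1):
    xf=x0+3.6; r=[]
    # spoke angle so that its clockwise edge touches the corner: corner normal distance 7
    for cx in (xf+hx,xf-hx):
        cy=y+hy; rr=np.hypot(cx,cy); r.append(np.degrees(np.arctan2(cy,cx)+np.arcsin(7/rr)))
    return max(r)
for hy in (10,19):
    print(hy,[round(th(x,y,hy)) for x,y in [(32,-65),(34,-50),(36,-40),(38,-30),(40,-20),(42,-10),(44,0),(45,10),(45,20),(45,30)]])
E
```

```text
3.55 [ 32.5 -65.7 -10.7] [-0.342 -0.001 -0.94 ] [-0.     1.    -0.001] q [-0.28  0.29  1.81  0.26  0.54 -2.03] v 0.002 F [0.5 0.  0.2]
10 [-45, -34, -24, -14, -3, 11, 25, 37, 46, 53]
19 [-39, -26, -15, -4, 10, 25, 36, 45, 53, 58]
```

View pics/d.png

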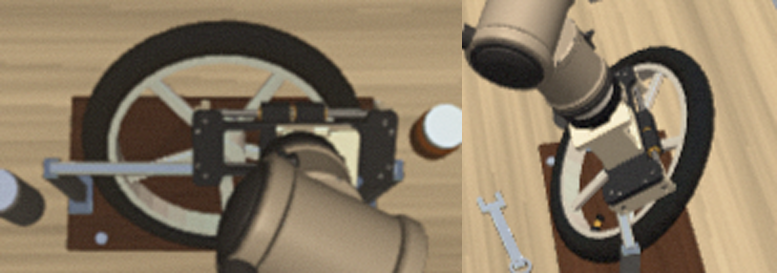

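Call:
jog_arm:
  plan: [0, 0, 0, 0, 0, 0.4, -1, 0, 0, 0, 0, -0.1, 0.8, -1, 0, 0, 0, -0.05, -0.15, 1.2, -1, 0, 0, 0, -0.05, -0.2, 1.6, -1, 0, 0, 0, -0.1, -0.25, 2.0, -1, 0, 0, 0, -0.1, -0.3, 2.4, -1, 0, 0, 0, -0.15, -0.35, 2.8, -1, 0, 0, 0, -0.15, -0.4, 3.2, -1, 0, 0, 0, -0.2, -0.5, 3.6, -1, 0, 0, 0, -0.2, -0.5, 3.9, -1]

```text
time: 4.55
tool_pos: [0.6168, -0.0147, 0.202]
tool_rot: [-1.572, 1.047, -0.015]
contact_force: [2.0, -4.5, 2.7]
opening: 0.0005
```

```bash
python3 look.py e; python3 - <<'E'
from s import *
step([(45,12,-10)])
E
```

```text
4.65 [ 37.1 -25.9 -11.2] [-0.343  0.001 -0.939] [-0.     1.     0.001] q [-0.19  0.29  1.8   0.18  0.54 -1.88] v 0.014 F [ 1.  -0.8 -0.4]
(45, 12, -10) [ 0.   0.  -0.1] [-0.38 -0.7   3.79]
```

View pics/e.png

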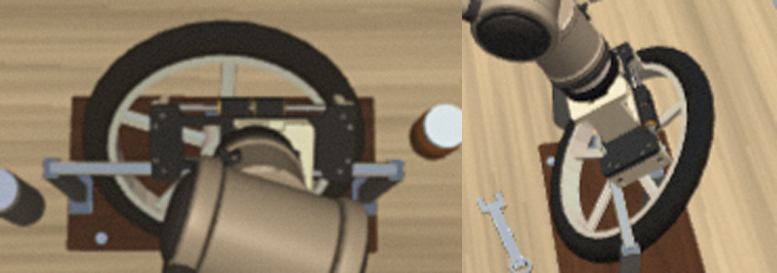

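Call:
jog_arm:
  plan: [0, 0, 0, 0, -0.1, 0.4, -1, 0, 0, 0, -0.1, -0.2, 0.8, -1, 0, 0, 0, -0.15, -0.3, 1.2, -1, 0, 0, 0, -0.2, -0.4, 1.6, -1, 0, 0, 0, -0.25, -0.5, 2.0, -1, 0, 0, 0, -0.3, -0.6, 2.4, -1, 0, 0, 0, -0.35, -0.7, 2.8, -1, 0, 0, 0, -0.4, -0.7, 3.2, -1, 0, 0, 0, -0.4, -0.8, 3.6, -1, 0, 0, 0, -0.4, -0.8, 3.8, -1]

```text
time: 5.65
tool_pos: [0.621, 0.023, 0.2082]
tool_rot: [-1.572, 1.05, -0.015]
contact_force: [-1.8, -5.6, 2.2]
opening: 0.0005
```

```bash
python3 look.py f; python3 - <<'E'
from s import *
step([])
E
```

```text
5.75 [ 45.5  11.5 -10.1] [-0.344 -0.    -0.939] [-0.  1.  0.] q [-0.11  0.29  1.78  0.09  0.55 -1.73] v 0.008 F [ 0.3 -3.4  2.5]
```

View pics/f.png

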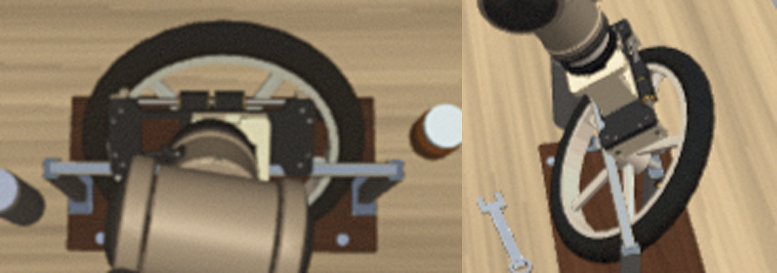

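```bash
python3 - <<'E'
from s import *
t=load("pics/f_top.npz")
for a in [(283,70),(261,90),(140,82)]:
    p=ax(onplane(t,a[0]/2.1+230-.25,a[1]/2.1+110-.25,C,A[:,2])); print(p.round(1),np.degrees(np.arctan2(p[1],p[0])))
E
```

```text
[ 97.1 -58.8  -0. ] -31.18334160618038
[ 73.  -37.8  -0. ] -27.38763246116478
[82.4 84.3 -0. ] 45.65959159228239
```

Call:
jog_arm:
  plan: [0, 0, 0, 0, 0, 0.4, -1, 0, 0, 0, 0, 0, 0.8, -1, 0, 0, 0, 0, 0, 1.0, -1, 0, 0, 0, 0, 0, 1.0, -1, 0, 0, 0, 0, 0, 0.2, -1, 0, 0, 0, 0, 0, -0.5, -1, 0, 0, 0, -2, 0.2, -0.6, -1, 0, 0, 0, -5, 0.5, -0.6, -1, 0, 0, 0, -9, 0.8, -0.6, -1, 0, 0, 0, -9, 0.8, -0.6, -1]

```text
time: 6.75
tool_pos: [0.57, 0.0173, 0.2877]
tool_rot: [-1.572, 1.04, -0.016]
contact_force: [0.2, -1.0, 0.5]
opening: 0.0006
```

```bash
python3 look.py g; python3 - <<'E'
from s import *
step([(36,-62,80)])
E
```

```text
6.85 [70.2  4.9 77.5] [-0.341 -0.001 -0.94 ] [ 0.     1.    -0.001] q [-0.14  0.12  1.78  0.09  0.72 -1.75] v 0.04 F [-0.4 -0.1 -0.4]
(36, -62, 80) [-0.  -0.   0.1] [ 0.93  3.3  -6.69]
```

View pics/g.png

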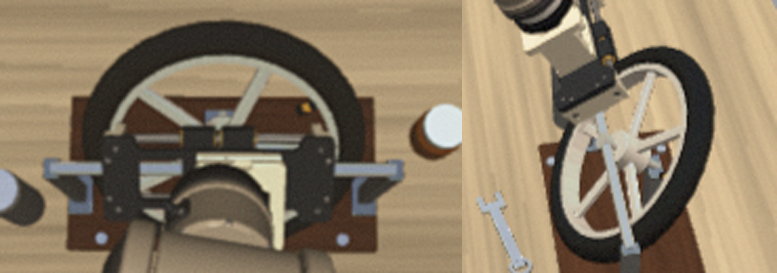

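```bash
cat > m.py <<'E'
from s import *
def ang(f,pts,sx=2.1,x0=230,y0=110):
    t=load(f)
    for a in pts:
        p=ax(onplane(t,a[0]/sx+x0-.25,a[1]/sx+y0-.25,C,A[:,2])); print(p.round(1),np.degrees(np.arctan2(p[1],p[0])).round(1))
E
python3 - <<'E'
from m import *
ang("pics/g_top.npz",[(305,106),(264,72),(240,116),(144,95)])
E
```

```text
[ 53.2 -83.7  -0. ] -57.6
[ 94.7 -40.   -0. ] -22.9
[ 40.2 -17.2  -0. ] -23.2
[66.4 81.2 -0. ] 50.7
```

```bash
python3 - <<'E'
from s import *
step([(56,-50,80),(23,-50,-10)])
E
```

```text
6.85 [70.2  4.9 77.5] [-0.341 -0.001 -0.94 ] [ 0.     1.    -0.001] q [-0.14  0.12  1.78  0.09  0.72 -1.75] v 0.04 F [-0.4 -0.1 -0.4]
(56, -50, 80) [-0.  -0.   0.1] [ 0.25  1.42 -5.49]
(23, -50, -10) [-0.  -0.   0.1] [ 9.84  1.45 -5.49]
```

Call:
jog_arm:
  plan: [0, 0, 0, 0.2, 0.7, -3, -1, 0, 0, 0, 0.2, 1.4, -5.5, -1, 0, 0, 0, 0.3, 1.4, -5.5, -1, 0, 0, 0, 0.3, 1.4, -5.5, -1, 0, 0, 0, 3, 1.4, -5.5, -1, 0, 0, 0, 6, 1.4, -5.5, -1, 0, 0, 0, 8, 1.4, -5.5, -1, 0, 0, 0, 9.8, 1.4, -5.5, -1, 0, 0, 0, 9.8, 1.4, -5.5, -1, 0, 0, 0, 9.8, 1.4, -5.5, -1]

```text
time: 7.85
tool_pos: [0.6058, -0.0371, 0.1906]
tool_rot: [-1.57, 1.049, -0.013]
contact_force: [-0.4, 0.8, 1.4]
opening: 0.0004
```

```bash
python3 look.py i; python3 - <<'E'
from s import *
step([(38,-15,-10)])
def th(x0,y,hy,hx=10.1):
    xf=x0+3.6; r=[]
    for cx in (xf+hx,xf-hx):
        cy=y+hy; rr=np.hypot(cx,cy); r.append(np.degrees(np.arctan2(cy,cx)+np.arcsin(7/rr)))
    return max(r)
print([round(th(x,y,19)) for x,y in [(23,-50),(38,-15),(46,-5),(46,2),(45.5,11.5)]])
E
```

```text
7.95 [ 23.7 -49.4  -9.8] [-0.342 -0.    -0.94 ] [-0.001  1.    -0.   ] q [-0.25  0.29  1.84  0.24  0.51 -1.99] v 0.012 F [-0.4  0.3  0.4]
(38, -15, -10) [ 0. -0.  0.] [-0.47 -1.35  3.44]
[-32, 20, 29, 37, 46]
```

View pics/i.png

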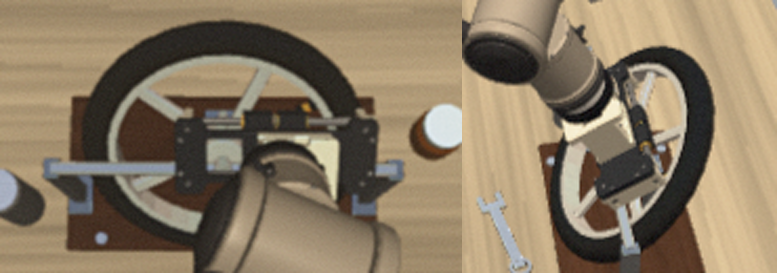

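Call:
jog_arm:
  plan: [0, 0, 0, 0, -0.1, 0.4, -1, 0, 0, 0, -0.1, -0.2, 0.8, -1, 0, 0, 0, -0.15, -0.4, 1.2, -1, 0, 0, 0, -0.2, -0.5, 1.6, -1, 0, 0, 0, -0.25, -0.7, 2.0, -1, 0, 0, 0, -0.3, -0.8, 2.4, -1, 0, 0, 0, -0.4, -1.0, 2.7, -1, 0, 0, 0, -0.4, -1.2, 3.0, -1, 0, 0, 0, -0.5, -1.4, 3.3, -1, 0, 0, 0, -0.5, -1.5, 3.5, -1]

```text
time: 8.95
tool_pos: [0.6161, -0.003, 0.2025]
tool_rot: [-1.572, 1.05, -0.015]
contact_force: [-6.7, -6.6, 0.5]
opening: 0.0005
```

```bash
python3 look.py j; python3 - <<'E'
from s import *
step([(46,-5,-10),(46,2,-10)])
E
```

```text
9.05 [ 38.1 -14.4 -10.3] [-0.344 -0.    -0.939] [-0.  1. -0.] q [-0.17  0.29  1.8   0.15  0.54 -1.83] v 0.008 F [-1.4 -3.2  2.7]
(46, -5, -10) [ 0.  -0.  -0.1] [-0.3  -0.73  0.94]
(46, 2, -10) [ 0.  -0.  -0.1] [-0.3  -0.73  1.64]
```

View pics/j.png

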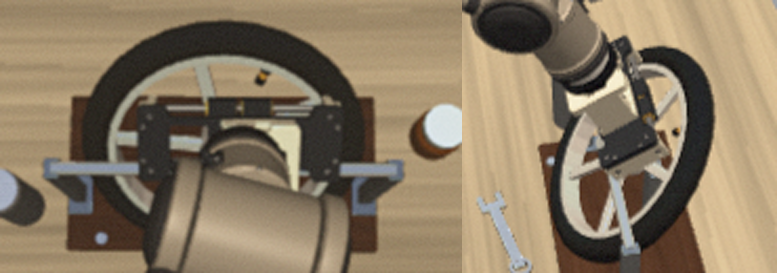

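Call:
jog_arm:
  plan: [0, 0, 0, -0.05, -0.1, 0.2, -1, 0, 0, 0, -0.1, -0.3, 0.4, -1, 0, 0, 0, -0.15, -0.5, 0.6, -1, 0, 0, 0, -0.2, -0.6, 0.8, -1, 0, 0, 0, -0.3, -0.7, 1.0, -1, 0, 0, 0, -0.3, -0.7, 1.1, -1, 0, 0, 0, -0.3, -0.7, 1.2, -1]

```text
time: 9.75
tool_pos: [0.6213, 0.0088, 0.209]
tool_rot: [-1.573, 1.048, -0.016]
contact_force: [-4.0, -4.4, 1.2]
opening: 0.0006
```

```bash
cat > valve.py <<'E'
import sys
from m import *
n=sys.argv[1]
for v in ("top","side"):
    t=load(f"pics/{n}_{v}.npz"); im=t["image"].astype(int); 
    f=lambda x,y,z=0:proj(t,w((x,y,z)))
    # brass pixels within valve annulus
    r,g,b=im[...,0],im[...,1],im[...,2]
    m=(r-b>55)&(r>90)
    H,Wd=m.shape; pts=[]
    for yy,xx in zip(*np.nonzero(m)):
        p=ax(onplane(t,xx,yy,C,A[:,2]))
        if 82<np.hypot(p[0],p[1])<112 and r[yy,xx]-b[yy,xx]>75: pts.append((xx,yy,p[0],p[1]))
    pts=np.array(pts)
    if len(pts)==0: print(v,"none");continue
    a=np.degrees(np.arctan2(pts[:,3],pts[:,2])); print(v,len(pts),pts.mean(0).round(1),"angs",np.percentile(a,[0,25,50,75,100]).round(1))
E
python3 look.py l; python3 valve.py l; python3 - <<'E'
from s import *
step([(46,2,-10)])
import cv2
a=cv2.imread("pics/l_top.png")[120:190,270:410]; cv2.imwrite("pics/l2.png",cv2.resize(a,None,fx=5.5,fy=5.5,interpolation=cv2.INTER_CUBIC))
E
```

```text
top 7 [345.3 143.4  96.1 -18.7] angs [-12.9 -11.9 -10.8 -10.1  -9.3]
side 4 [352.8 185.   97.  -17.2] angs [-12.1 -10.8  -9.7  -9.   -8.6]
9.85 [ 46.1  -2.7 -10. ] [-0.343 -0.001 -0.939] [-0.  1. -0.] q [-0.14  0.29  1.78  0.12  0.55 -1.78] v 0.003 F [-0.8 -5.   2.6]
(46, 2, -10) [ 0.  -0.  -0.1] [0.01 0.01 0.47]
```

View pics/l2.png

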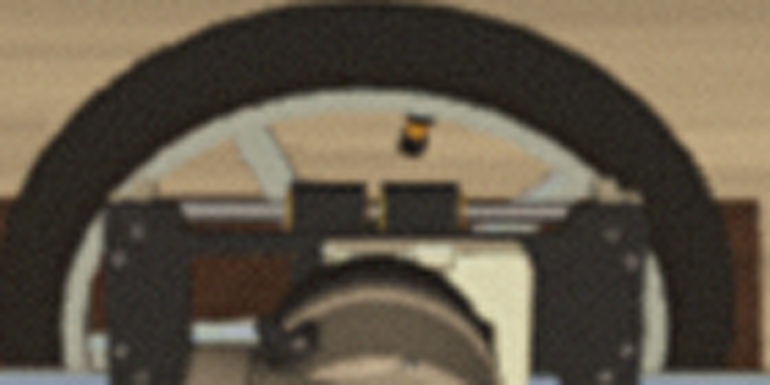

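Call:
jog_arm:
  plan: [0, 0, 0, 0, 0, 0.2, -1, 0, 0, 0, 0, 0, 0.4, -1, 0, 0, 0, 0, 0, 0.6, -1, 0, 0, 0, 0, 0, 0.7, -1, 0, 0, 0, 0, 0, 0.7, -1]

```text
time: 10.35
tool_pos: [0.6216, 0.0159, 0.2092]
tool_rot: [-1.572, 1.048, -0.015]
contact_force: [-2.8, -4.5, 2.3]
opening: 0.0006
```

```bash
python3 look.py n; python3 valve.py n; python3 -c "
from s import *
step([])"
```

```text
top 8 [338.5 142.5  98.4  -4.5] angs [-4.5 -3.6 -2.6 -1.7 -0.8]
side 5 [352.4 181.2  99.6  -5. ] angs [-5.1 -3.7 -3.4 -1.9 -0.2]
10.45 [ 46.4   4.2 -10. ] [-0.343 -0.001 -0.939] [-0.  1. -0.] q [-0.13  0.29  1.78  0.11  0.55 -1.76] v 0.003 F [-0.8 -4.4  2.8]
```

Call:
jog_arm:
  plan: [0, 0, 0, 0, 0, 0.1, -1, 0, 0, 0, 0, 0, 0.2, -1, 0, 0, 0, 0, 0, 0.25, -1, 0, 0, 0, 0, 0, 0.25, -1, 0, 0, 0, 0, 0, 0.25, -1]

```text
time: 10.95
tool_pos: [0.6218, 0.0183, 0.2092]
tool_rot: [-1.572, 1.048, -0.015]
contact_force: [-1.9, -4.6, 1.9]
opening: 0.0003
```

```bash
python3 look.py o; python3 valve.py o; python3 -c "
from s import *
step([])
import cv2
a=cv2.imread('pics/o_top.png')[115:205,255:425]; cv2.imwrite('pics/o2.png',cv2.resize(a,None,fx=4.5,fy=4.5,interpolation=cv2.INTER_CUBIC))"
```

```text
top 8 [ 3.365e+02  1.425e+02  9.840e+01 -3.000e-01] angs [-2.1 -1.1 -0.2  0.7  1.6]
side 3 [ 3.52e+02  1.80e+02  9.95e+01 -3.00e-01] angs [-1.9 -1.  -0.2  0.7  1.5]
11.05 [ 46.5   6.6 -10.1] [-0.342 -0.001 -0.94 ] [-0.     1.    -0.001] q [-0.12  0.29  1.78  0.1   0.55 -1.75] v 0.002 F [-0.3 -4.5  2.5]
```

View pics/o2.png

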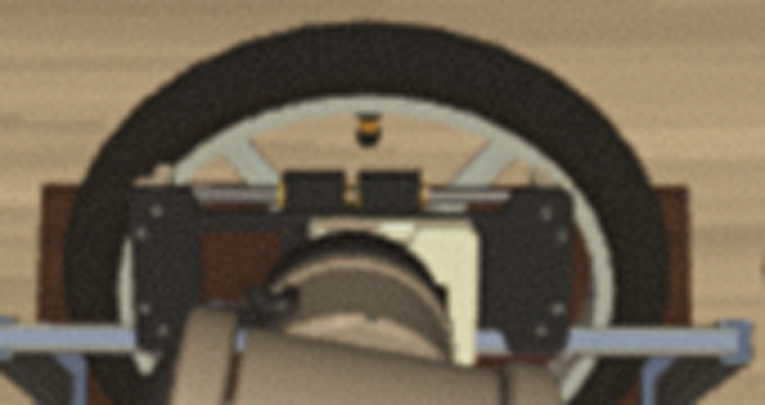

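Call:
jog_arm:
  plan: [0, 0, 0, 0, 0, -0.3, -1, 0, 0, 0, 0, 0, -0.8, -1, 0, 0, 0, 0, 0, -0.8, -1, 0, 0, 0, -2, 0, -0.8, -1, 0, 0, 0, -5, 0, -0.8, -1, 0, 0, 0, -9, 0, -0.8, -1, 0, 0, 0, -13, 0, -0.8, -1, 0, 0, 0, -17, 0, -0.8, -1, 0, 0, 0, -17, 0, -0.8, -1, 0, 0, 0, -17, 0, -0.8, -1]

```text
time: 12.05
tool_pos: [0.5367, 0.0117, 0.3571]
tool_rot: [-1.572, 1.046, -0.015]
contact_force: [-0.4, 0.4, -0.3]
opening: 0.0001
```

```bash
python3 look.py p; python3 valve.py p; python3 -c "
from s import *
step([])
import cv2
a=cv2.imread('pics/p_top.png')[115:235,245:435]; cv2.imwrite('pics/p2.png',cv2.resize(a,None,fx=4.2,fy=4.2,interpolation=cv2.INTER_CUBIC))"
```

```text
top 8 [ 3.365e+02  1.425e+02  9.840e+01 -3.000e-01] angs [-2.1 -1.1 -0.2  0.7  1.6]
side 3 [ 3.52e+02  1.80e+02  9.95e+01 -3.00e-01] angs [-1.9 -1.  -0.2  0.7  1.5]
12.15 [103.4  -1.1 148.7] [-0.345 -0.    -0.939] [ 0.  1. -0.] q [-0.17  0.    1.71  0.1   0.92 -1.76] v 0.016 F [-0.6 -0.  -0.2]
```

View pics/p2.png

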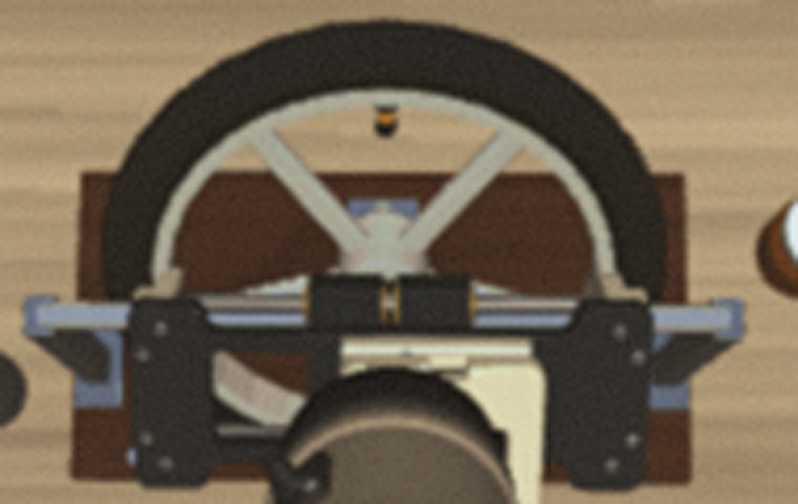

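View pics/p_side.png

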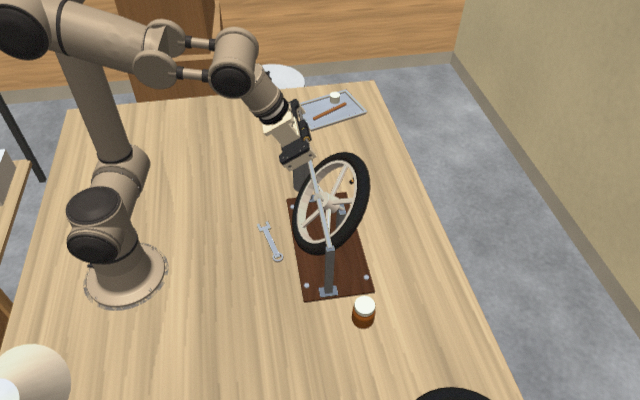

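```bash
python3 - <<'E'
from m import *
def cl(pts): ang("pics/p_top.npz",pts,4.2,245,115)
cl([(265,140),(350,240),(512,140),(417,240),(386,122)])
# tyre outer extremes on the front/rear ~ centre check : rim inner left/right at level y
cl([(386,22),(386,92)])
t=load("pics/p_top.npz"); print("axle->px crop",[(proj(t,w((x,0,0)))-[245,115])*4.2 for x in (0,100,151)])
t0=load("pics/a_top.npz")["image"].astype(int); 
E
```

```text
[84.3 60.  -0. ] 35.5
[21.1 17.7  0. ] 40.1
[ 84.6 -63.9  -0. ] -37.1
[ 21.2 -17.6  -0. ] -39.6
[95.2 -0.7 -0. ] -0.4
[151.9  -0.3  -0. ] -0.1
[112.7  -0.6   0. ] -0.3
axle->px crop [array([382.35602321, 270.26628966]), array([383.63940976, 112.80447669]), array([384.37470318,  22.58954147])]
```

```bash
python3 -c "
from cell import robot
print(robot.hand_in())"
```

```text
the job is handed in; nothing more can be done
None
```

The valve stem now stands at the top of the wheel, within about half a degree as far as I can measure. I handed the job in at about 12 s of the 48 s allowed.

- **How it was turned:** I turned the wheel about 140° anticlockwise with the closed fingertips. I made two slow pushes on two neighbouring spokes, then withdrew about 15 cm along the tool axis.
- **Valve angle:** After the withdrawal the top and side cameras both put the valve at −0.2°. A hand-picked check on the two upper spokes in the top picture gave about −0.8° to +0.3°. The valve reading was the same before and after letting go.
- **Forces:** The contact force stayed below about 10 N in every reading during the pushes, and read about zero after letting go.
- **Keeping clear:** I planned the path to stay off the tyre, rim and valve, and saw no sign of contact.
- **Other things on the bench:** In the last side picture the jar and the spanner look where they were. The can is partly hidden behind the gripper, but its base was not touched by any planned path. I did not measure their positions again.
- **What did not go to plan:** I first aimed the tool square to the wheel, but a wrist joint came up against its limit. I used a tool tilted 20° steeper instead.

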